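Stand the drying display boards up in their rack slots

ROBOT

A 6-joint arm with a two-finger parallel gripper is mounted at the origin on the work surface. World frame = base frame: x ahead of the robot, y to its left, z up, the work surface at z = 0. Lengths are in m, angles in rad, forces in N, time in s.
With the tool pointing down it reaches from about 0.325 to 0.85 m from the base axis. Payload 4.4 kg.
Tool frame: the origin (TCP) lies midway between the tips of the shut fingers; the grasp point (between the pads) lies 19 mm behind it; z points along the fingers, y is the direction in which the jaws open and shut (so a half turn about z gives the same grasp; the last joint's range is limited). The gripper opens to 94 mm and grips with 3 to 60 N. Pads are 16 mm wide; open, the fingers measure 119 mm over their backs; the gripper's body (75 mm by 177 mm) begins 78 mm behind the grasp point.
Start: joints at [1.163, 0.207, 1.542, -0, 1.393, -0.15], TCP at [0.146, 0.556, 0.205] pointing down, gripper open.
Joint ranges: [-2.73, 2.73], [-0.86, 2.22], [0.23, 2.46], [-1.11, 4.25], [0.08, 2.63], [-2.82, 2.82]. Speed limits (rad/s): [2.79, 2.79, 3.14, 3.14, 3.14, 3.14].

INTERFACE

Orientations are given as a unit quaternion [x, y, z, w].
In Python, from rig import observe, viewer, r gives the robot as it stands.
- The arm moves only by the tool carry_out, never from a script. Its argument "targets" is a list of rows, each an object with "translation": the shift along the tool's x, y, z in cm, a list of three; "angular": the turn, a rotation vector about the tool's x, y, z in rad, a list of three; "claw": the finger opening in cm, from 0 to 9.4. A call has 1 to 20 rows; each row shifts and turns the pose as measured when the row begins, along the tool's axes as they then stand; what a row does not reach is not made up. A row lasts 1/8 s, in which the tool goes at most 62.5 mm and 10.7 degrees, less where a joint would pass 70% of its speed; a pose out of reach is approached as far as the arm can. A call with a gripper value outside its range is refused whole. The fingers move at their own pace and stop on an object; "force" is the grip in N (left out, the last holds). Time passes only in rows, so rows that do not move let the fingers close. It gives the time, the measured TCP pose, the force and the opening at its end, in the units of the state.
- observe(): the state, without advancing time (a new reading comes with each control period).
- viewer.camera(name): name is "scene" or "top" or "wrist"; returns the picture (400x640x3 uint8, blue, green, red); there is no depth.
- viewer.calibration(name): a dict with "fx", "fy", "cx", "cy" (pixels), "D" ([k1, k2, p1, p2, k3] as OpenCV has them; the pictures are not rectified), "rvec" (rotation vector, rad) and "tvec" (3), from world to camera coordinates, as OpenCV has them. Camera axes: x right, y down, z forward; pixel columns grow to the right and rows downward; lengths in m; the calibration is good to about 2 mm. A picture is of the moment at which its call begins: read the wrist's pose just before it. calibration takes no time and is no camera call; for the wrist camera it gives the pose at the moment of the call.
- r.finish_job(): hands the job in, once; it reports no verdict.
The state is a dict: "clock": time; "qpos": joint angles; "joint_velocities": joint speeds; "effort": joint torques, N m; "position": TCP position; "ee_rot": TCP orientation; "force": force on the tool from outside, world axes, zero at the start; "moment": the same for the moment, N m; "width": finger opening in m.
Only numpy, scipy, OpenCV 4.12 (cv2) and the standard library are available. Lean on these libraries where they do the work, as an engineer would, in place of code of your own. Each camera call takes 0.05 s, during which the arm holds its last target. There are 200 camera calls.

TASK

Two plywood display boards, a large one and a small one, have been drying at a slant on the rack's dowels, each with its lower edge caught in the mouth of a slot. Tip both up so that each stands upright and fully home on the bottom of the slot it is leaning in, without lifting either board out of its slot. Leave the third board, which already stands in the rack, and the bottle, the tin and the parts bin where they are.

Things in the scene. Friction and masses are not known exactly. Their poses are not given: they have to be found in the camera images.
- rack: fixed pale wood rack, 190 (x) by 270 mm (y), origin on bench at centre, deck top 36 mm up. Slots along x, open at both ends, 15 wide and 30 mm deep (bottom 6 mm up), at y -105 (third board), -50 and +50 mm; the -y walls of these two rise 15 mm above the deck. 62 mm to the +y side of the last two, a 10 mm dowel along x, axis 83 mm up, on posts at x +-89 mm.
- slot1 (a point): centre of the mouth of the slot at rack y -50 mm, at deck height (36 mm). The board in slot1 leans out over slot2, so the board in slot2 cannot stand up until the one in slot1 does
- slot2 (a point): centre of the mouth of the slot at rack y = +50 mm, at deck height (36 mm)
- large_board: plywood board with small discs on its -y face, 140 mm wide (its x), 12 mm thick (its y), 150 mm high (its z); origin at the centre of its lower edge. Starts 45 degrees off upright, top to the rack's +y, discs up, lower edge wedged 7 mm into slot1 or slot2. Drops home only when almost upright, perhaps with a press on top. About 0.16 kg
- small_board: plywood board with small discs on its -y face, 100 mm wide (its x), 12 mm thick (its y), 115 mm high (its z); origin at the centre of its lower edge. Starts as the large board does, in the other slot; about 0.10 kg
- spare_board: plywood board with small discs on its -y face, 120 mm wide (its x), 12 mm thick (its y), 130 mm high (its z); origin at the centre of its lower edge. Stands upright in the slot at rack y = -105 mm; to be left alone
- glue_bottle: white bottle with black cap, 52 mm diameter, 135 mm high, on the bench to the +y side of the rack; origin at the centre of its underside; to be left alone
- tin: plain steel can, 72 mm diameter, 80 mm high, on the bench to the +y side of the rack; origin at the centre of its underside; to be left alone
- parts_bin: yellow open bin, 130 (x) x 100 (y) x 70 mm high, on the bench to the -y side of the rack; origin at the centre of its underside; to be left alone
There are look-alikes about, which are no part of the job. What is shaped like the large_board but red or yellow is not meant.

How it is judged:
At the end, for the whole second after the job is handed in: Both boards stand within 0.15 rad of upright, at rest, lower edge within 5 mm of the slot bottom, in the slot each started in (within 50 mm of its start, 45 mm of the slot centre). The third board still stands home; it, bottle, tin and bin are upright and within 20 mm of their start (angle between each of large_board, small_board, spare_board, glue_bottle, tin, parts_bin's own z axis and vertical below 0.15 rad and height (world z) of each of large_board, small_board, spare_board below 0.011 m and distance of each of large_board, small_board from where it was at the start of the episode below 0.05 m and linear speed of each of large_board, small_board below 0.02 m/s and (horizontal distance between large_board and slot1 below 0.045 m or horizontal distance between large_board and slot2 below 0.045 m) and (horizontal distance between small_board and slot1 below 0.045 m or horizontal distance between small_board and slot2 below 0.045 m) and distance of each of spare_board, glue_bottle, tin, parts_bin from where it was at the start of the episode below 0.02 m); the robot touches nothing.
It fails at once if a slanted board is lifted or knocked out of its slot (its origin more than 60 mm from its start) (distance of any of large_board, small_board from where it was at the start of the episode above 0.06 m).
It fails at once if the third board, the bottle, the tin or the bin is moved over 20 mm or tipped over 0.35 rad (distance of any of spare_board, glue_bottle, tin, parts_bin from where it was at the start of the episode above 0.02 m or angle between any of spare_board, glue_bottle, tin, parts_bin's own z axis and vertical above 0.35 rad).
It also fails if it takes over 45 s, if anything falls off the work surface, if the arm or the gripper's body presses on something with over 40 N, if the wrist force passes 120 N, or if a joint passes its speed limit or range.

## Working session

There is one attempt and no reset: what is moved stays moved. The work goes in short steps, Python scripts to look and compute and a tool call to move; the robot and the scene stay as the last step left them, time stands still between calls to the robot, and variables do not carry over. Pictures are saved under pics/ and viewed, about 8 in all and at most 12, crops included, and the job is handed in when it is done.

Besides the shell and the picture viewer there is one more tool, called after "Call:" as name(argument=value, ...), one argument or row to a line, values as JSON. carry_out: Moves the arm, as the interface text tells. Its arguments: {"type":"object","properties":{"targets":{"type":"array"},"force":{"type":"number"}},"required":["targets"]}

```bash
mkdir -p pics
cat > h.py <<'E'
import numpy as np, cv2, json
from rig import observe, viewer, r
from scipy.spatial.transform import Rotation as R
def snap(n,f):
    im=viewer.camera(n); cv2.imwrite('pics/'+f,im); return im
def cal(n):
    c=viewer.calibration(n)
    K=np.array([[c['fx'],0,c['cx']],[0,c['fy'],c['cy']],[0,0,1]])
    return K,np.array(c['D'],float),np.array(c['rvec'],float),np.array(c['tvec'],float)
def proj(c,P): return cv2.projectPoints(np.array(P,float).reshape(-1,1,3),c[2],c[3],c[0],c[1])[0].reshape(-1,2)
def atz(c,px,z):
    u=cv2.undistortPoints(np.array(px,float).reshape(-1,1,2),c[0],c[1]).reshape(-1,2)
    Rm=cv2.Rodrigues(c[2])[0]; C=-Rm.T@c[3].reshape(3); d=np.c_[u,np.ones(len(u))]@Rm
    return C+d*((z-C[2])/d[:,2])[:,None]
E
python3 - <<'E'
from h import *
s=snap('scene','s0.png'); t=snap('top','t0.png')
o=observe(); print({k:np.round(v,3) for k,v in o.items()})
for n in('scene','top'):
    c=cal(n); print(n,-cv2.Rodrigues(c[2])[0].T@c[3].reshape(3))
E
```

```text
{'clock': np.float64(0.1), 'qpos': array([ 1.164,  0.207,  1.543, -0.   ,  1.394, -0.151]), 'joint_velocities': array([-0.001, -0.002, -0.005, -0.   ,  0.   ,  0.   ]), 'effort': array([-0.0000e+00, -3.7186e+01, -2.8229e+01,  7.0000e-02,  3.1000e-02,
       -0.0000e+00]), 'position': array([0.146, 0.555, 0.204]), 'ee_rot': array([ 0.128,  0.992, -0.001, -0.   ]), 'force': array([ 0.461,  0.793, -1.121]), 'moment': array([0.025, 0.008, 0.02 ]), 'width': np.float64(0.094)}
scene [1.14443816 0.10090259 1.13866642]
top [0.47817431 0.02346287 1.00949146]
```

View pics/s0.png

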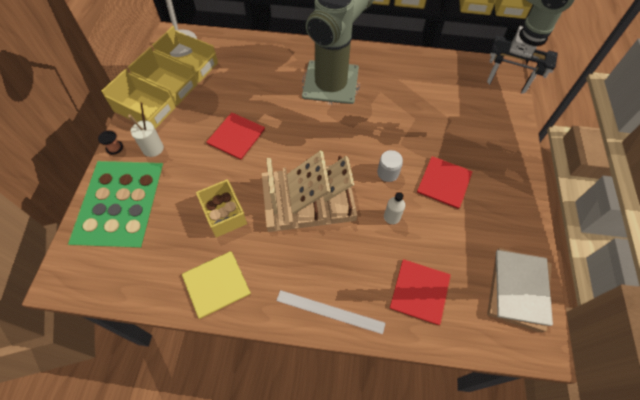

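View pics/t0.png

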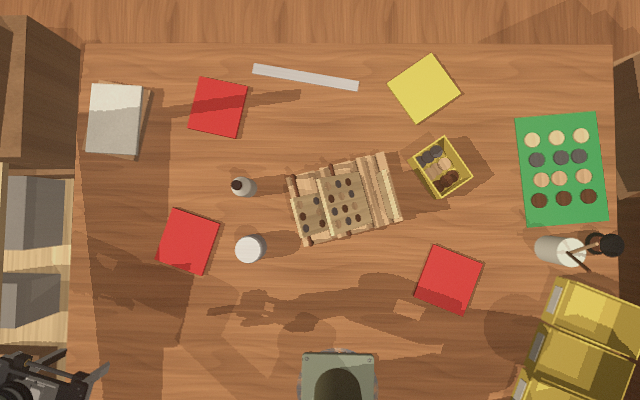

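The scene shows the rack at about (310,190) in the scene view and (345,198) in the top view. Two plywood boards lean toward the bottle and tin (left in the top view). The look-alikes are flat red boards at top-view (218,106), (188,240) and (449,279), and a yellow one at (424,88). None of them is in the rack. Next, a close crop.

Run:
```python
import cv2
t=cv2.imread('pics/t0.png')[140:255,275:415]; s=cv2.imread('pics/s0.png')[145:235,255:365]
cv2.imwrite('pics/c1.png',cv2.resize(t,None,fx=5,fy=5,interpolation=cv2.INTER_CUBIC))
cv2.imwrite('pics/c2.png',cv2.resize(s,None,fx=6,fy=6,interpolation=cv2.INTER_CUBIC))
```

```text
(no output)
```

View pics/c1.png

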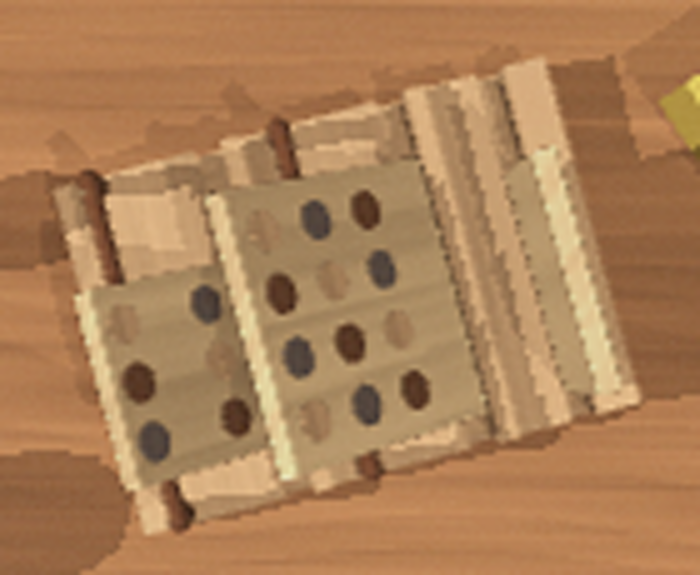

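View pics/c2.png

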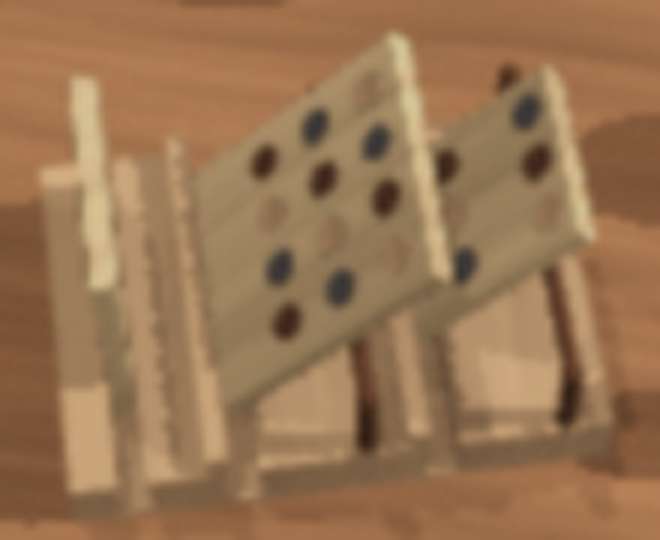

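Large is in slot1 and small in slot2, both plain plywood with discs. In the top crop, large spans (232,193)–(297,478) along its top edge and small spans (100,285)–(145,485). Now I'll fit the rack pose.

Run:
```python
from h import *
from scipy.optimize import least_squares
ct,cs=cal('top'),cal('scene')
T=lambda p:np.array(p)/5+[275,140]; S=lambda p:np.array(p)/6+[255,145]
def pts(p):
    b1,b2=p[3:5]
    L=[(.095,-.135,.036),(-.095,-.135,.036),(-.095,.135,.036),(.095,.135,.036),
       (b1+.07,.0485,.1435),(b1-.07,.0485,.1435),(b2+.05,.1238,.119),(b2-.05,.1238,.119)]
    return R.from_euler('z',p[2]).apply(L)+[p[0],p[1],0]
top=T([(547,60),(638,400),(150,532),(60,188),(220,193),(285,478),(93,287),(143,487)])
top[4:]=T([(230,193),(295,475),(101,287),(146,487)])
sc=S([(70,490),(437,280),(390,37),(582,240),(545,68),(610,428)]); si=[0,4,5,6,7,3]
f=lambda p:np.r_[(proj(ct,pts(p))-top).ravel(),(proj(cs,pts(p))[si]-sc).ravel()]
z=least_squares(f,[.46,0,.2,0,0],loss='soft_l1'); p=z.x
print(np.round(p,4)); print(np.round(f(p).reshape(-1,2),1))
inv=lambda w:R.from_euler('z',-p[2]).apply(np.array(w)-[p[0],p[1],0])
print('bottle cap',inv(atz(ct,[(237,185)],.135)),'tin',inv(atz(ct,[(249,246)],.08)))
o=observe(); M=R.from_quat(o['ee_rot']).as_matrix(); print(M.round(3))
print('tcp rack',inv(o['position']))
json.dump(list(p),open('rack.json','w'))
```

```text
[ 0.509  -0.0115  0.2733 -0.0083 -0.0159]
[[-0.4 -1.1]
 [ 0.6  0.2]
 [-1.   0. ]
 [-1.1 -0.6]
 [-1.8 -1.5]
 [ 0.4 -0.4]
 [-2.7 -0.5]
 [-1.3 -0.5]
 [-1.  -0.8]
 [-1.1 -1.5]
 [-0.4 -1.4]
 [-1.1 -1.7]
 [-0.8 -1.1]
 [-0.5 -1.6]]
bottle cap [[0.09512747 0.24415898 0.135     ]] tin [[-0.05538584  0.26520781  0.08      ]]
[[-0.967  0.254 -0.001]
 [ 0.254  0.967 -0.002]
 [ 0.    -0.002 -1.   ]]
tcp rack [-0.19672021  0.64397467  0.20438856]
```

Call:
carry_out(
  targets=[
    {"translation": [0, 0, 0], "angular": [0, 0, 0.174], "claw": 5},
    {"translation": [0, 0, 0], "angular": [0, 0, 0.174], "claw": 5},
    {"translation": [0, 0, 0], "angular": [0, 0, 0.174], "claw": 5},
    {"translation": [0, 0, 0], "angular": [0, 0, 0.174], "claw": 5},
    {"translation": [0, 0, 0], "angular": [0, 0, 0.174], "claw": 5},
    {"translation": [0, 0, 0], "angular": [0, 0, 0.174], "claw": 5},
    {"translation": [-5, 1.7, 0], "angular": [0, 0, 0], "claw": 5},
    {"translation": [-5, 1.7, 0], "angular": [0, 0, 0], "claw": 5},
    {"translation": [-5, 1.7, 0], "angular": [0, 0, 0], "claw": 5},
    {"translation": [-5, 1.7, 0], "angular": [0, 0, 0], "claw": 5},
    {"translation": [-5, 1.7, 0], "angular": [0, 0, 0], "claw": 5},
    {"translation": [-5, 1.7, 0], "angular": [0, 0, 0], "claw": 5},
    {"translation": [-5, 1.7, 0], "angular": [0, 0, 0], "claw": 5},
    {"translation": [-5, 1.7, 0], "angular": [0, 0, 0], "claw": 5},
    {"translation": [-5, 1.7, 0], "angular": [0, 0, 0], "claw": 5},
  ],
)

```text
clock: 1.98
position: [0.4023, 0.1403, 0.1997]
ee_rot: [0.616, 0.788, -0.007, 0.001]
force: [0.4, 0.5, -0.3]
width: 0.0499
```

```bash
cat >> h.py <<'E'
def st():
    p=json.load(open('rack.json')); o=observe()
    Q=R.from_euler('z',-p[2])
    print('t',o['clock'],'rack tcp mm',(Q.apply(o['position']-np.array([p[0],p[1],0]))*1000).round(1),'F rack',Q.apply(o['force']).round(1),'w',o['width'])
    M=Q.as_matrix()@R.from_quat(o['ee_rot']).as_matrix(); print(M.round(3).tolist()); print(np.round(o['qpos'],2))
E
python3 -c "
from h import *
st()"
```

```text
t 1.975 rack tcp mm [-61.8 175.  199.7] F rack [ 0.5  0.4 -0.3] w 0.049917558276558534
[[0.03, 1.0, -0.009], [0.999, -0.03, -0.01], [-0.011, -0.009, -1.0]]
[ 0.14 -0.11  1.88 -0.01  1.37 -0.1 ]
```

Call:
carry_out(
  targets=[
    {"translation": [-4.3, 2.7, 0], "angular": [0, 0, -0.03], "claw": 5},
    {"translation": [-4.2, 2.7, 0], "angular": [0, 0, 0], "claw": 5},
    {"translation": [0, 0, 0], "angular": [0, 0, 0], "claw": 5},
  ],
)

```text
clock: 2.35
position: [0.4785, 0.0662, 0.1991]
ee_rot: [0.606, 0.795, -0.007, 0.001]
force: [0.2, 0.5, 0.4]
width: 0.0498
```

```bash
python3 -c "
from h import *
st()
c=cal('wrist'); im=snap('wrist','w1.png')
p=json.load(open('rack.json'))
L=[(p[3]+.07,.0485,.1435),(p[3]-.07,.0485,.1435),(p[4]+.05,.1238,.119),(p[4]-.05,.1238,.119),(.095,.135,.036),(-.095,.135,.036)]
print(proj(c,R.from_euler('z',p[2]).apply(L)+[p[0],p[1],0]).round())
"
```

```text
t 2.35 rack tcp mm [ -8.3  83.1 199.1] F rack [0.3 0.4 0.4] w 0.049844455920423775
[[0.005, 1.0, -0.01], [1.0, -0.006, -0.01], [-0.01, -0.01, -1.0]]
[-0.03  0.02  1.76 -0.01  1.37 -0.3 ]
[[391. 246.]
 [237. 246.]
 [359. 160.]
 [252. 160.]
 [399. 143.]
 [242. 144.]]
```

View pics/w1.png

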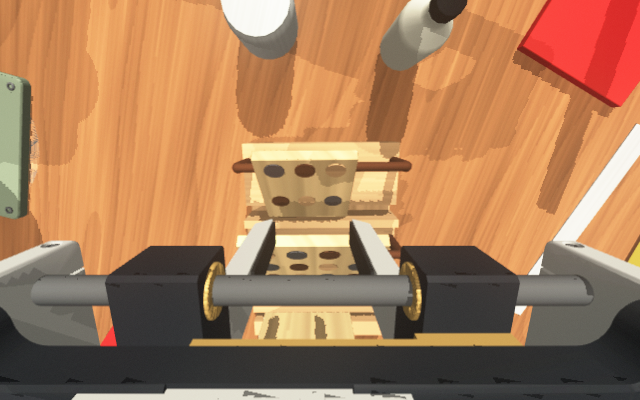

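The wrist view agrees with the fit: small's top edge is at row 160, cols 252–358, and large's at about row 240. Fingers are clear of both, so I'll descend.

Call:
carry_out(
  targets=[
    {"translation": [0, 0, 4], "angular": [0, 0, 0], "claw": 5},
    {"translation": [0, 0, 4], "angular": [0, 0, 0], "claw": 5},
    {"translation": [0, 0, 2], "angular": [0, 0, 0], "claw": 5},
    {"translation": [0, 0, 0], "angular": [0, 0, 0], "claw": 5},
  ],
)

```text
clock: 2.9
position: [0.4723, 0.0702, 0.0962]
ee_rot: [0.604, 0.797, -0.007, -0.001]
force: [1.2, -0.0, 1.1]
width: 0.0499
```

```bash
python3 -c "
from h import *
st()"
```

```text
t 2.9 rack tcp mm [-13.2  88.6  96.2] F rack [ 1.1 -0.4  1.1] w 0.04988274849897062
[[-0.0, 1.0, -0.013], [1.0, 0.0, -0.007], [-0.007, -0.013, -1.0]]
[-0.03  0.13  1.87 -0.01  1.15 -0.3 ]
```

Call:
carry_out(
  targets=[
    {"translation": [-1.2, 0.5, -1.0], "angular": [0, 0, 0], "claw": 5},
    {"translation": [-1.2, 0, 0], "angular": [0, 0, 0], "claw": 5},
    {"translation": [-1.2, 0, 0], "angular": [0, 0, 0], "claw": 5},
    {"translation": [-1.2, 0, 0], "angular": [0, 0, 0], "claw": 5},
    {"translation": [-1.2, 0, 0], "angular": [0, 0, 0], "claw": 5},
    {"translation": [-1.2, 0, 0], "angular": [0, 0, 0], "claw": 5},
  ],
)

```text
clock: 3.65
position: [0.5009, -0.0012, 0.112]
ee_rot: [0.603, 0.798, -0.005, 0.002]
force: [1.3, -0.1, 0.1]
width: 0.0503
```

```bash
python3 -c "
from h import *
st()"
```

```text
t 3.65 rack tcp mm [ -4.9  12.2 112. ] F rack [ 1.2 -0.4  0.1] w 0.050311442344036526
[[-0.002, 1.0, -0.005], [1.0, 0.002, -0.009], [-0.009, -0.005, -1.0]]
[-0.17  0.15  1.81 -0.01  1.18 -0.44]
```

Call:
carry_out(
  targets=[
    {"translation": [-1.0, 0, 0.3], "angular": [0, 0, 0], "claw": 5},
    {"translation": [-1.0, 0, 0.2], "angular": [0, 0, 0], "claw": 5},
    {"translation": [-1.0, 0, 0], "angular": [0, 0, 0], "claw": 5},
    {"translation": [-0.8, 0, 0], "angular": [0, 0, 0], "claw": 5},
  ],
)

```text
clock: 4.15
position: [0.5114, -0.0413, 0.1061]
ee_rot: [0.604, 0.797, -0.006, 0.002]
force: [-0.5, 0.5, -0.3]
width: 0.05
```

```bash
python3 -c "
from h import *
st()
im=snap('scene','s1.png')[130:240,245:375]; w=snap('wrist','w2.png')
im=cv2.resize(im,(520,440),interpolation=cv2.INTER_CUBIC)
cv2.imwrite('pics/s1c.png',im)"
```

```text
t 4.15 rack tcp mm [ -5.7 -29.3 106.1] F rack [-0.4  0.6 -0.3] w 0.049991099791468215
[[-0.001, 1.0, -0.007], [1.0, 0.001, -0.009], [-0.009, -0.007, -1.0]]
[-0.24  0.19  1.79 -0.01  1.17 -0.51]
```

View pics/s1c.png

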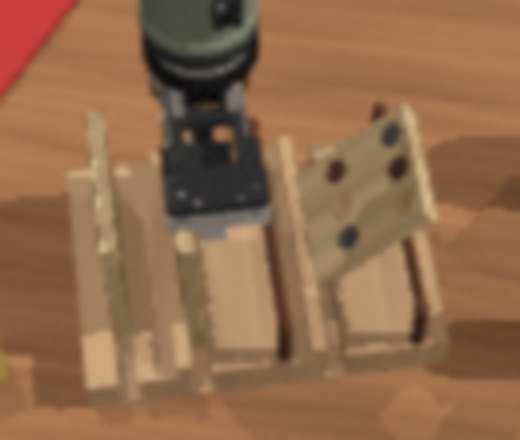

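The large board is now near upright under the gripper (its end shows at about (187,245)), and the small one is still slanted. I'll push a little further.

Call:
carry_out(
  targets=[
    {"translation": [-0.5, 0, 0], "angular": [0, 0, 0], "claw": 5},
    {"translation": [-0.5, 0, 0], "angular": [0, 0, 0], "claw": 5},
    {"translation": [-0.4, 0, 0], "angular": [0, 0, 0], "claw": 5},
  ],
)

```text
clock: 4.62
position: [0.5144, -0.0515, 0.1064]
ee_rot: [0.604, 0.797, -0.003, -0.002]
force: [-3.3, 14.5, 6.3]
width: 0.05
```

```bash
python3 -c "
from h import *
st()"
```

```text
t 4.625 rack tcp mm [ -5.5 -39.9 106.4] F rack [ 0.8 14.8  6.3] w 0.04997881692701314
[[-0.001, 1.0, -0.007], [1.0, 0.001, -0.001], [-0.001, -0.007, -1.0]]
[-0.26  0.19  1.77 -0.01  1.18 -0.54]
```

Call:
carry_out(
  targets=[
    {"translation": [0.2, 0, 0], "angular": [0, 0, 0], "claw": 5},
    {"translation": [0.5, 0, 0], "angular": [0, 0, 0], "claw": 5},
    {"translation": [1.5, 0, 0], "angular": [0, 0, 0], "claw": 5},
    {"translation": [0.5, 0, -5], "angular": [0, 0, 0], "claw": 4},
    {"translation": [0, 0, -5], "angular": [0, 0, 0], "claw": 2},
    {"translation": [3, 0, -1], "angular": [0, 0, 0], "claw": 0},
    {"translation": [1, 0, 0], "angular": [0, 0, 0], "claw": 0},
  ],
)

```text
clock: 5.5
position: [0.4949, 0.0175, 0.2186]
ee_rot: [0.604, 0.797, -0.004, -0.002]
force: [-0.1, -0.0, -0.4]
width: 0.0134
```

```bash
python3 -c "
from h import *
st()
a=snap('scene','s2.png')[130:240,245:375]; t=snap('top','t2.png')[135:260,270:420]; 
im=np.hstack([cv2.resize(a,(390,330),interpolation=cv2.INTER_CUBIC),cv2.resize(t,(396,330),interpolation=cv2.INTER_CUBIC)])
cv2.imwrite('pics/m2.png',im)"
```

```text
t 5.5 rack tcp mm [ -5.7  31.8 218.6] F rack [-0.1 -0.  -0.4] w 0.013442610159319177
[[-0.002, 1.0, -0.009], [1.0, 0.002, -0.001], [-0.001, -0.009, -1.0]]
[-0.14  0.03  1.71 -0.    1.41 -0.41]
```

View pics/m2.png

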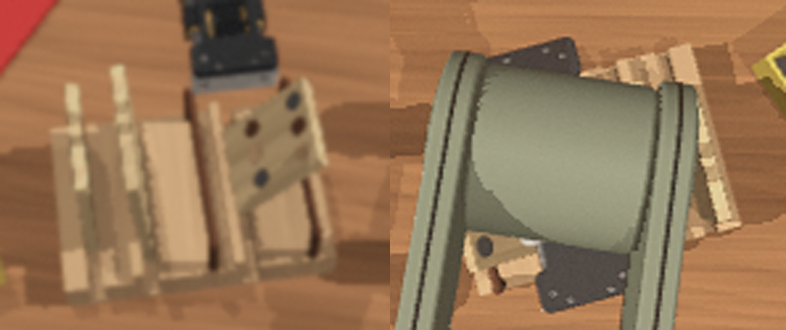

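```bash
python3 -c "
from h import *
c=cal('scene');p=json.load(open('rack.json'))
W=lambda L:R.from_euler('z',p[2]).apply(L)+[p[0],p[1],0]
for y in(-.06,-.05,-.04):
  for z in(.156,.179): print(y,z,((proj(c,W([(p[3]-.07,y,z),(p[3]+.07,y,z)]))-[245,130])*3).round(0).tolist())
print('spare',((proj(c,W([(-.06,-.105,.136),(.06,-.105,.136)]))-[245,130])*3).round().tolist())
a=cv2.imread('pics/s2.png')[145:205,260:305]; cv2.imwrite('pics/c3.png',cv2.resize(a,None,fx=10,fy=10,interpolation=cv2.INTER_CUBIC))
print(((proj(c,W([(p[3]-.07,-.05,.156),(p[3]+.07,-.05,.156),(p[3]-.07,-.05,.179),(p[3]+.07,-.05,.179)]))-[260,145])*10).round().tolist())
"
```

```text
-0.06 0.156 [[113.0, 64.0], [128.0, 187.0]]
-0.06 0.179 [[111.0, 49.0], [126.0, 174.0]]
-0.05 0.156 [[123.0, 63.0], [139.0, 186.0]]
-0.05 0.179 [[122.0, 48.0], [137.0, 173.0]]
-0.04 0.156 [[134.0, 61.0], [150.0, 185.0]]
-0.04 0.179 [[132.0, 47.0], [149.0, 172.0]]
spare [[70.0, 96.0], [80.0, 203.0]]
[[261.0, 59.0], [312.0, 471.0], [256.0, 11.0], [308.0, 427.0]]
```

View pics/c3.png

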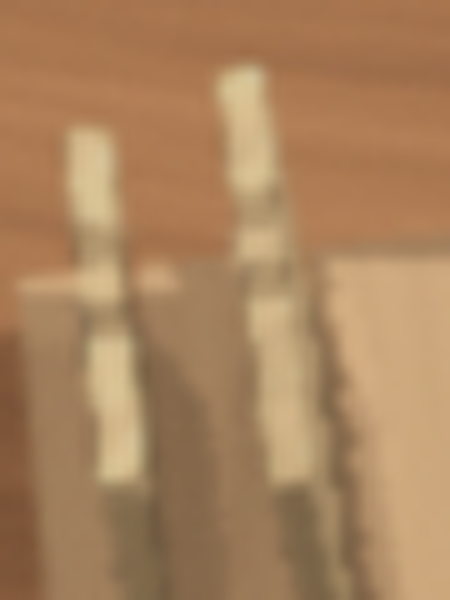

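Large is upright and at home height: its top ends are at (242,68) and (292,485), against (261,59) and (312,471) predicted for home and rows 11 and 427 for not dropped. I'll confirm with a light press on top.

Call:
carry_out(
  targets=[
    {"translation": [-4.3, 0, 0], "angular": [0, 0, 0], "claw": 5},
    {"translation": [-4.0, 0, 0], "angular": [0, 0, 0], "claw": 5},
    {"translation": [-0.4, 0, 1], "angular": [0, 0, 0], "claw": 5},
    {"translation": [0, 0, 2.5], "angular": [0, 0, 0], "claw": 5},
    {"translation": [0, 0, 1.0], "angular": [0, 0, 0], "claw": 5},
    {"translation": [0, 0, 0.7], "angular": [0, 0, 0], "claw": 5},
    {"translation": [0, 0, 0.6], "angular": [0, 0, 0], "claw": 5},
  ],
)

```text
clock: 6.48
position: [0.5153, -0.0686, 0.156]
ee_rot: [0.603, 0.798, -0.007, -0.006]
force: [-15.9, 2.4, 44.3]
width: 0.0496
```

```bash
python3 -c "
from h import *
st()"
```

```text
t 6.475 rack tcp mm [ -9.2 -56.7 156. ] F rack [-14.7   6.6  44.3] w 0.049581983625911256
[[-0.004, 1.0, -0.018], [1.0, 0.004, 0.002], [0.002, -0.018, -1.0]]
[-0.29  0.15  1.71 -0.01  1.29 -0.57]
```

Contact comes at z = 0.156, so the large board is fully home. On to the small board.

Call:
carry_out(
  targets=[
    {"translation": [0, 0, -2], "angular": [0, 0, 0], "claw": 4.5},
    {"translation": [0, 0, -3.5], "angular": [0, 0, 0], "claw": 4.5},
    {"translation": [4.5, -0.2, 0], "angular": [0, 0, 0], "claw": 4.5},
    {"translation": [5, -0.2, 0], "angular": [0, 0, 0], "claw": 4.5},
    {"translation": [5, -0.2, 0], "angular": [0, 0, 0], "claw": 4.5},
    {"translation": [5, -0.2, 0], "angular": [0, 0, 0], "claw": 4.5},
    {"translation": [2, 0, 0], "angular": [0, 0, 0], "claw": 4.5},
    {"translation": [0, 0, 0], "angular": [0, 0, 0], "claw": 4.5},
  ],
)

```text
clock: 7.48
position: [0.4499, 0.1446, 0.2179]
ee_rot: [0.601, 0.799, -0.003, -0.002]
force: [0.4, -0.8, 0.2]
width: 0.0448
```

```bash
python3 -c "
from h import *
st()"
```

```text
t 7.475 rack tcp mm [-14.7 166.3 217.9] F rack [ 0.1 -0.9  0.2] w 0.04482538973611015
[[-0.008, 1.0, -0.007], [1.0, 0.008, -0.001], [-0.001, -0.007, -1.0]]
[ 0.13 -0.02  1.76 -0.    1.41 -0.15]
```

Call:
carry_out(
  targets=[
    {"translation": [-0.2, 0, 4], "angular": [0, 0, 0], "claw": 4.5},
    {"translation": [-0.2, 0, 4], "angular": [0, 0, 0], "claw": 4.5},
    {"translation": [0, 0, 3], "angular": [0, 0, 0], "claw": 4.5},
    {"translation": [0, 0, 0], "angular": [0, 0, 0], "claw": 4.5},
  ],
)

```text
clock: 7.98
position: [0.4536, 0.1379, 0.1072]
ee_rot: [0.601, 0.799, -0.002, 0.001]
force: [-0.9, -0.7, 0.3]
width: 0.0449
```

```bash
python3 -c "
from h import *
st()"
```

```text
t 7.975 rack tcp mm [-13.  158.9 107.2] F rack [-1.1 -0.4  0.3] w 0.044925950007050935
[[-0.007, 1.0, -0.001], [1.0, 0.007, -0.004], [-0.004, -0.001, -1.0]]
[ 0.12  0.1   1.88 -0.    1.16 -0.16]
```

Call:
carry_out(
  targets=[
    {"translation": [-0.5, 0, 0.9], "angular": [0, 0, 0], "claw": 4.5},
    {"translation": [-1.0, 0, 0.1], "angular": [0, 0, 0], "claw": 4.5},
    {"translation": [-1.0, 0, 0], "angular": [0, 0, 0], "claw": 4.5},
    {"translation": [-1.0, 0, 0], "angular": [0, 0, 0], "claw": 4.5},
  ],
)

```text
clock: 8.48
position: [0.4678, 0.1022, 0.1013]
ee_rot: [0.602, 0.799, 0.001, 0.004]
force: [-1.0, 1.3, 2.0]
width: 0.0452
```

```bash
python3 -c "
from h import *
st()"
```

```text
t 8.475 rack tcp mm [ -8.9 120.6 101.3] F rack [-0.6  1.5  2. ] w 0.04517945395143814
[[-0.007, 1.0, 0.007], [1.0, 0.007, -0.005], [-0.005, 0.007, -1.0]]
[ 0.04  0.11  1.88 -0.    1.14 -0.24]
```

Call:
carry_out(
  targets=[
    {"translation": [-1.0, -0.2, 0.1], "angular": [0, 0, 0], "claw": 4.5},
    {"translation": [-1.0, -0.2, 0], "angular": [0, 0, 0], "claw": 4.5},
    {"translation": [-1.0, -0.1, 0], "angular": [0, 0, 0], "claw": 4.5},
    {"translation": [-1.0, -0.1, 0], "angular": [0, 0, 0], "claw": 4.5},
    {"translation": [-0.8, 0, 0], "angular": [0, 0, 0], "claw": 4.5},
  ],
)

```text
clock: 9.1
position: [0.4765, 0.0496, 0.1011]
ee_rot: [0.602, 0.799, 0.001, 0.005]
force: [0.1, 0.4, -0.1]
width: 0.0452
```

```bash
python3 -c "
from h import *
st()"
```

```text
t 9.1 rack tcp mm [-14.8  67.7 101.1] F rack [ 0.2  0.4 -0.1] w 0.04524755734018847
[[-0.006, 1.0, 0.008], [1.0, 0.006, -0.007], [-0.007, 0.008, -1.0]]
[-0.07  0.11  1.88 -0.    1.14 -0.35]
```

Call:
carry_out(
  targets=[
    {"translation": [-0.4, 0, 0], "angular": [0, 0, 0], "claw": 4.5},
    {"translation": [-0.4, 0, 0], "angular": [0, 0, 0], "claw": 4.5},
    {"translation": [-0.3, 0, 0], "angular": [0, 0, 0], "claw": 4.5},
  ],
)

```text
clock: 9.48
position: [0.4784, 0.0427, 0.1012]
ee_rot: [0.603, 0.798, 0.004, 0.001]
force: [-2.7, 9.9, 5.0]
width: 0.0453
```

```bash
python3 -c "
from h import *
st()"
```

```text
t 9.475 rack tcp mm [-14.8  60.5 101.2] F rack [ 0.1 10.3  5. ] w 0.04530215595080856
[[-0.003, 1.0, 0.008], [1.0, 0.003, 0.003], [0.003, 0.008, -1.0]]
[-0.1   0.12  1.88  0.01  1.14 -0.38]
```

Call:
carry_out(
  targets=[
    {"translation": [0.2, 0, 0], "angular": [0, 0, 0], "claw": 4.5},
    {"translation": [0.5, 0, 0], "angular": [0, 0, 0], "claw": 4.5},
    {"translation": [1.5, 0, 0], "angular": [0, 0, 0], "claw": 4.5},
    {"translation": [0.5, 0, -4], "angular": [0, 0, 0], "claw": 4.5},
    {"translation": [0, 0, -5], "angular": [0, 0, 0], "claw": 4.5},
    {"translation": [4, 0, -1], "angular": [0, 0, 0], "claw": 4.5},
    {"translation": [0, 0, 0], "angular": [0, 0, 0], "claw": 4.5},
  ],
)

```text
clock: 10.35
position: [0.4572, 0.1114, 0.2036]
ee_rot: [0.602, 0.798, 0.003, 0.0]
force: [-0.4, -0.6, 0.3]
width: 0.0449
```

```bash
python3 -c "
from h import *
st()
c=cal('scene');p=json.load(open('rack.json'))
W=lambda L:R.from_euler('z',p[2]).apply(L)+[p[0],p[1],0]
a=snap('scene','s3.png')[140:230,255:345]; cv2.imwrite('pics/c4.png',cv2.resize(a,None,fx=6,fy=6,interpolation=cv2.INTER_CUBIC))
x=p[4];print(((proj(c,W([(x-.05,.05,.121),(x+.05,.05,.121),(x-.05,.05,.144),(x+.05,.05,.144)]))-[255,140])*6).round().tolist())
"
```

```text
t 10.35 rack tcp mm [-16.7 132.4 203.6] F rack [-0.5 -0.4  0.3] w 0.04491202694252394
[[-0.005, 1.0, 0.006], [1.0, 0.005, 0.004], [0.004, 0.006, -1.0]]
[ 0.05 -0.02  1.79  0.01  1.36 -0.23]
[[394.0, 105.0], [424.0, 276.0], [394.0, 78.0], [425.0, 250.0]]
```

View pics/c4.png

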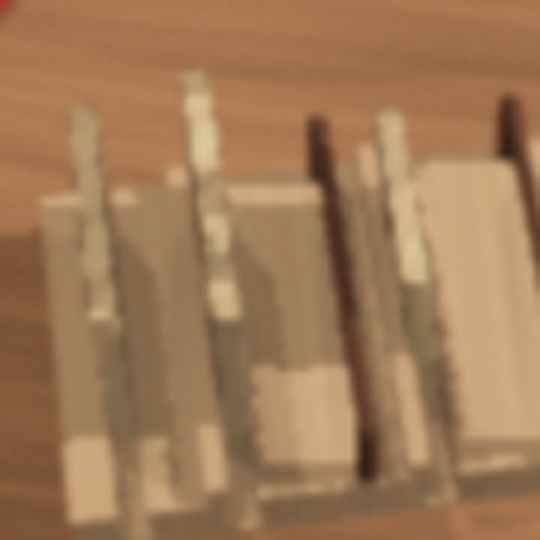

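All three boards stand. Small's top ends are at (390,112) and (413,282), against (394,105) and (424,276) predicted for home. I'll press it to confirm.

Call:
carry_out(
  targets=[
    {"translation": [-4.5, 0, 0], "angular": [0, 0, 0], "claw": 4.5},
    {"translation": [-4.1, 0, 0], "angular": [0, 0, 0], "claw": 4.5},
    {"translation": [0, 0, 3.5], "angular": [0, 0, 0], "claw": 4.5},
    {"translation": [0, 0, 3], "angular": [0, 0, 0], "claw": 4.5},
    {"translation": [0, 0, 0.8], "angular": [0, 0, 0], "claw": 4.5},
    {"translation": [0, 0, 0.5], "angular": [0, 0, 0], "claw": 4.5},
  ],
)

```text
clock: 11.15
position: [0.4816, 0.0232, 0.121]
ee_rot: [0.603, 0.798, 0.001, 0.001]
force: [-4.0, -1.0, 28.1]
width: 0.0452
```

```bash
python3 -c "
from h import *
st()"
```

```text
t 11.15 rack tcp mm [-16.9  40.8 121. ] F rack [-4.1  0.2 28.1] w 0.0452020895254614
[[-0.004, 1.0, 0.003], [1.0, 0.004, 0.001], [0.001, 0.003, -1.0]]
[-0.13  0.1   1.85  0.    1.19 -0.41]
```

Contact comes at z = 0.121, which is exactly home for the small board. I'll lift clear and take a last look.

Call:
carry_out(
  targets=[
    {"translation": [0, 0, -2], "angular": [0, 0, 0], "claw": 4.5},
    {"translation": [0, 0, -5], "angular": [0, 0, 0], "claw": 4.5},
    {"translation": [0, 0, -5], "angular": [0, 0, 0], "claw": 4.5},
    {"translation": [5, 0, 0], "angular": [0, 0, 0], "claw": 4.5},
    {"translation": [5, 0, 0], "angular": [0, 0, 0], "claw": 4.5},
    {"translation": [0, 0, 0], "angular": [0, 0, 0], "claw": 4.5},
    {"translation": [0, 0, 0], "angular": [0, 0, 0], "claw": 4.5},
  ],
)

```text
clock: 12.02
position: [0.4573, 0.1212, 0.2519]
ee_rot: [0.603, 0.798, 0.005, 0.006]
force: [-0.1, 0.2, 0.1]
width: 0.0448
```

```bash
python3 -c "
from h import *
st()
a=snap('scene','s4.png')[110:250,180:430]; cv2.imwrite('pics/c5.png',cv2.resize(a,None,fx=3,fy=3,interpolation=cv2.INTER_CUBIC))
"
```

```text
t 12.025 rack tcp mm [-13.9 141.8 251.9] F rack [-0.   0.2  0.1] w 0.04481692612484131
[[-0.004, 1.0, 0.015], [1.0, 0.004, -0.003], [-0.003, 0.015, -1.0]]
[ 0.08 -0.06  1.73 -0.    1.46 -0.2 ]
```

View pics/c5.png

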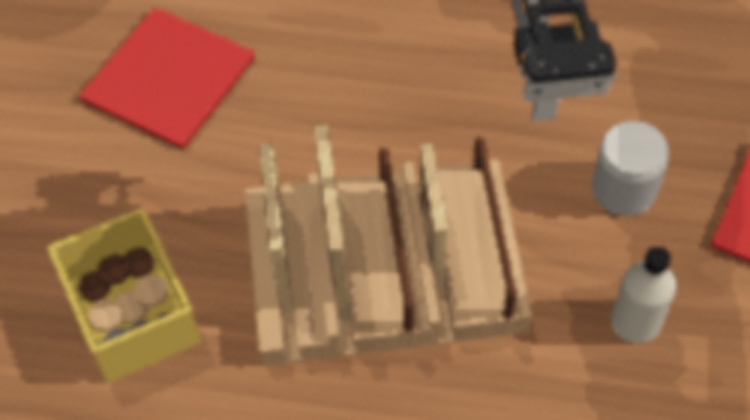

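The three boards stand upright, with tops at (270,150), (322,130) and (430,150). The bin, tin and bottle look undisturbed and the gripper is clear. Handing in.

```bash
python3 -c "
from h import *
print(r.finish_job())"
```

```text
the job is handed in; nothing more can be done
None
```

I tipped up the large board (slot1) and then the small one (slot2) by pushing with two spread fingers from the slanted side. After that I pressed each lightly on its top edge and handed the job in at about 12 s; no verdict was reported.

- **Fully home:** the presses met resistance with the fingertips at 156 mm on the large board (44 N) and 121 mm on the small one (28 N). Those are exactly the heights for boards standing on the slot bottoms. Camera views before each press agreed to within a few millimetres.
- **Everything else:** the last picture shows all three boards upright, the bin, tin and bottle apparently where they were, and the gripper clear of everything. I judged the bin, tin, bottle and third board by eye only and did not measure their positions.

None of the checks failed or disagreed.

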